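# Spin-check the inspection turntable and brake it at its index

### The arm

A 6-joint arm with a two-finger parallel gripper is mounted at the origin on a cart in front of the work surface, level with it; the furniture and walls round the work are solid. World frame = base frame: x ahead of the robot, y to its left, z up, the work surface at z = 0. Lengths are in m, angles in rad, forces in N, time in s.
With the tool pointing down it reaches from about 0.35 to 0.775 m from the base axis. Payload 7.3 kg.
Tool frame: the origin (TCP) lies midway between the tips of the shut fingers; the grasp point (between the pads) lies grasp_offset behind it (grasp_offset is the distance from the TCP to the grasp point, in m); z points along the fingers, y is the line along which they close (so a half turn about z gives the same grasp; the last joint's range is limited). The gripper opens to 92 mm and grips with 3 to 60 N. Pads are 19 mm wide; open, the fingers measure 130 mm over their backs; the gripper's body (75 mm by 190 mm) begins 47 mm behind the grasp point.
Start: joints at [-1.44, 0.342, 1.524, -0, 1.275, -0.146], TCP at [0.143, -0.505, 0.227] pointing down, gripper open.
Joint ranges: [-2.53, 2.53], [-0.77, 2.02], [0.04, 2.7], [-1, 4.14], [0.28, 2.66], [-3.11, 3.11]. Speed limits (rad/s): [2.57, 2.57, 3.14, 3.14, 3.14, 3.14].

### API

Orientations are given as [roll, pitch, yaw] about the fixed x, y, z axes, in that order (R = Rz(yaw) Ry(pitch) Rx(roll)).
In Python, from cell import * gives the robot as it stands.
- The arm moves only by the tool step_arm, never from a script. Its argument "plan" is a list of rows, each a list of 5 numbers: the closure, from -1 (fully open) to 1 (shut), then the shift along the tool's x, y, z in m, then the turn about the tool's z in rad. In form: [[hand, x, y, z, twist], ...]. A call has 1 to 20 rows; each row is the pose to reach, as a shift and turn from the pose commanded when the call began, along the tool's axes at that moment; what a row does not reach only later rows make up. A row lasts 1/8 s, in which the tool goes at most 62.5 mm and 10.7 degrees, less where a joint would pass 70% of its speed; a pose out of reach is approached as far as the arm can. A call with a gripper value outside its range is refused whole. The fingers move at their own pace and stop on an object; "grip_force" is the grip in N (left out, the last holds). Time passes only in rows, so rows that repeat a pose let the fingers close. It gives the time, the measured TCP pose, the force, the opening and the grip force at its end, in the units of the state.
- observe(): the state, without advancing time (a new reading comes with each control period).
- read_camera(name): name is "side" or "top" or "wrist"; returns a dict with "img" (420x560x3 uint8, red, green, blue), "range_z" (420x560 float32, m along the optical axis (not along the pixel's ray), 0 where there is no reading), "fx", "fy", "cx", "cy" (pixels), "R" (3x3) and "t" (3): a world point X has camera coordinates R X + t; the wrist camera has in their place "T_tool_cam" (4x4, takes a point from camera to tool coordinates, whose origin is the TCP and whose axes are the flange's). Camera axes: x right, y down, z forward; pixel columns grow to the right and rows downward; lengths in m; the calibration is good to about 2 mm. The wrist camera is an equidistant fisheye: a pixel r from the principal point sees the ray r / f radians off the axis. A picture is of the moment at which its call begins: read the wrist's pose just before it.
- hand_in(): hands the job in; it is judged then, once.
The state is a dict: "time": time; "qpos": joint angles; "qvel": joint speeds; "joint_efforts": joint torques, N m; "tool_pos": TCP position; "tool_rot": TCP orientation; "contact_force": force on the tool from outside, world axes, zero at the start; "torque": the same for the moment, N m; "opening": finger opening in m; "grip_force": force on a finger pad.
Only numpy, scipy, OpenCV 4.12 (cv2) and the standard library are available. Lean on these libraries where they do the work, as an engineer would, in place of code of your own. Each camera call takes 0.05 s, during which the arm holds its last target. There are 200 camera calls.

### The job

Check that the inspection turntable runs freely and park it: with a fingertip, flick its upright peg so that the disc spins anticlockwise seen from above, and let it turn untouched until the peg has gone by the index block at least once. On a later pass, while it is still turning, press a fingertip down on the flat top of the disc, to stop it with the peg in front of the index block, then take the finger away. Do not pinch the peg, do not catch or push the peg once it spins, touch the spinning disc only for that one stop as the peg reaches the block, and leave the other things on the bench alone.

Things in the scene. Friction and masses are not known exactly. Their poses are not given: they have to be found in the camera images.
- stage_base: Grey round foot of the turntable, fixed to the bench, 150 mm across; an arm 30 mm wide and 10 mm high runs from it along the body's -x to the index block. Origin on the bench (z = 0) under the disc's axis of rotation, z up. The block's direction seen from the axis is this body's -x.
- park_point (a point): Where the peg's centre should stop: on the peg's circle straight in front of the index block, 98 mm from the axis, at the height of the disc's top (60 mm above the bench). The fixed index block is a bare aluminium block 40 mm wide (sideways), 22 mm deep, standing from 120 to 142 mm from the axis, its top flush with the disc's top at 60 mm, with a short dark line in the middle of its top.
- turntable: Flat aluminium disc, 220 mm diameter, 12 mm thick, level, its top 60 mm above the bench, with a black rubber-faced ring (26 to 74 mm from the axis, flush) and a steel cap on the axis (32 mm diameter, 4 mm high). Weighs about 0.6 kg, runs on a free bearing. Carries the peg. Origin on the axis at the disc's underside; the peg lies along this body's -x.
- peg: Upright steel peg on the disc's top, 12 mm diameter, 22 mm high, fixed, 98 mm from the axis. Origin at its foot, on the disc's top. It is the only thing that stands up near the rim; a finger held over the disc within about 60 mm of the axis is passed by it.
- peg_top (a point): Centre of the peg's upper end, 82 mm above the bench.
- disc_top (a point): Centre of the disc's top face, on the axis, 60 mm above the bench (the 4 mm cap stands over it).
- spindle (a joint): Turn of the disc, rad, no stops, counting on over full turns; positive is anticlockwise from above; 0, 2 pi, 4 pi ...: peg in front of the block. Starts between -2.0 and -1.1, at rest. Light drag: flicked to 3 rad/s it coasts some three or four turns (about 20 s), losing about 0.3 rad/s each second, less when slower. A finger pressed down with 5 N stops it within 0.1 s; it then stays.
- qc_stamp: Small turned wooden stamp, 24 mm diameter, 50 mm high, loose bystander. Origin at the centre of its underside.
- loupe: Black stand loupe, 36 mm diameter, 38 mm high, loose bystander. Origin at the centre of its underside.
- tip_tin: Flat round metal tin, 53 mm diameter, 20 mm high, loose bystander. Origin at the centre of its underside.
- side_cutters: Side cutters with blue handles, 48 x 117 x 12 mm, lying flat, loose bystander. Origin at the centre of its underside.

How it is judged:
On the way, in this order (a step that is already met when the one before it is completed fails the run):
1. The disc spins anticlockwise by itself, faster than 1 rad/s, with nothing touching it (velocity of joint spindle above 1 rad/s and not (contact force between any of the fingers, the arm and turntable above 0.05 N)), for 0.3 s.
2. On a later pass the disc, untouched, still turns faster than 0.25 rad/s with the peg within 80 mm of the park point (value of joint spindle above 5 rad and velocity of joint spindle above 0.25 rad/s and horizontal distance between peg_top and park_point between 0.022 and 0.08 m and not (contact force between any of the fingers, the arm and turntable above 0.05 N)), for 0.04 s.
3. After the peg has gone by the block once, on a later pass, a fingertip on the disc has stopped it with the peg in front of the block (value of joint spindle above 5 rad and horizontal distance between peg_top and park_point below 0.02 m and contact force between the fingers and turntable above 0.3 N and velocity of joint spindle between -0.08 and 0.08 rad/s), for 0.1 s.
At the end, for the whole second after the job is handed in: The disc is at rest (under 0.08 rad/s) with the peg's centre within 20 mm (half the block's width) of the park point in front of the index block, at least one full turn beyond the first time the peg passed it, and the finger is off (value of joint spindle above 5 rad and horizontal distance between peg_top and park_point below 0.02 m and velocity of joint spindle between -0.08 and 0.08 rad/s); the robot touches nothing.
It fails at once if Once the peg has gone 0.9 rad past the block, the disc is touched before the peg comes round again, or while it is over 35 mm from the park point (value of joint spindle above 0.9 rad and contact force between any of the fingers, the arm and turntable above 0.3 N and (value of joint spindle below 5 rad or horizontal distance between peg_top and park_point above 0.035 m)).
It fails at once if The peg is caught or pushed after it has been flicked past the block (value of joint spindle above 0.9 rad and contact force between any of the fingers, the arm and peg above 0.3 N).
It fails at once if The peg is pinched between the fingers (horizontal distance between the grasp point and peg_top below 0.008 m and contact force between the fingers and peg above 0.3 N).
It fails at once if The disc is turned the wrong way round (clockwise) (value of joint spindle below -2.6 rad).
It fails at once if A bystander is moved by more than 15 mm (distance of any of qc_stamp, loupe, tip_tin, side_cutters from where it was at the start of the episode above 0.015 m).
It also fails if it takes over 58 s, if anything falls off the work surface, if the arm or the gripper's body presses on something with over 40 N, if the wrist force passes 120 N, or if a joint passes its speed limit or range.

## Working session

There is one attempt and no reset: what is moved stays moved. The work goes in short steps, Python scripts to look and compute and a tool call to move; the robot and the scene stay as the last step left them, time stands still between calls to the robot, and variables do not carry over. Pictures are saved under pics/ and viewed, at most 10 in all, crops included, and the job is handed in when it is done.

Besides the shell and the picture viewer there is one more tool, called after ">>>" as name(argument=value, ...) on one line, values as JSON. step_arm: Moves the arm, as the interface text tells. Its arguments: {"type":"object","properties":{"plan":{"type":"array","items":{"type":"array","items":{"type":"number"}}},"grip_force":{"type":"number"}},"required":["plan"]}

```bash
mkdir -p pics
python3 - <<'E'
from cell import *
import cv2,numpy as np
s=observe();print({k:np.round(v,3) for k,v in s.items()})
a=read_camera("top");b=read_camera("side")
for n,c in(("top",a),("side",b)):
    cv2.imwrite(f"pics/{n}.png",c["img"][:,:,::-1]);print(n,c["fx"],c["cx"],c["cy"],np.round(c["R"],3).tolist(),np.round(c["t"],3),"C",-c["R"].T@c["t"])
E
```

```text
{'time': np.float64(0.0), 'qpos': array([-1.44 ,  0.343,  1.525, -0.   ,  1.275, -0.146]), 'qvel': array([ 0.001,  0.001,  0.   , -0.001,  0.001,  0.001]), 'joint_efforts': array([  0.   , -43.123, -24.422,   0.072,   0.056,  -0.   ]), 'tool_pos': array([ 0.143, -0.505,  0.226]), 'tool_rot': array([-3.14 , -0.   ,  0.277]), 'contact_force': array([-0.606,  0.465,  0.524]), 'torque': array([ 0.008, -0.037, -0.017]), 'grip_force': np.float64(0.0), 'opening': np.float64(0.092)}
top 396.4015181857402 280.1710184136279 207.09976095697573 [[-0.013, -1.0, 0.023], [-0.998, 0.011, -0.061], [0.061, -0.023, -0.998]] [-0.109  0.506  1.053] C [ 0.43987176 -0.09026637  1.08446561]
side 417.6535398570627 271.2246730051685 213.80711463457723 [[0.982, -0.187, -0.025], [-0.095, -0.372, -0.924], [0.163, 0.909, -0.383]] [-0.506  0.092  1.026] C [ 0.33840188 -0.99315188  0.46444982]
```

```bash
ls -la
```

```text
total 12
drwxr-xr-x  3 agent agent 4096 Dec  3 08:47 .
drwxr-xr-x 23 root  root  4096 Dec  3 08:47 ..
drwxr-xr-x  2 agent agent 4096 Dec  3 08:47 pics
```

View pics/top.png

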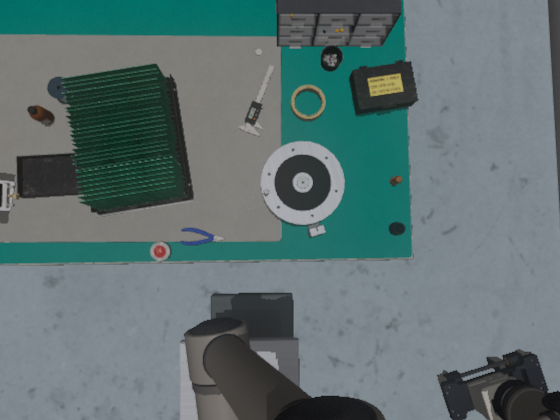

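View pics/side.png

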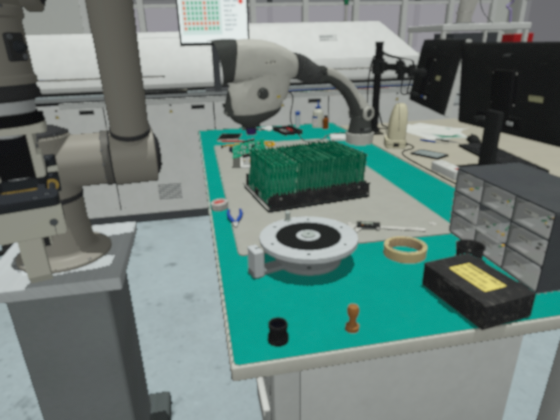

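The top view shows the disc centred near (303,182), the index block at (317,230) and the peg probably at (266,191). In the side view the peg is at (288,215) and the block at (256,260).

```bash
cat > h.py <<'E'
import cv2,numpy as np
def ray(c,u,v,z):
    d=c["R"].T@np.array([(u-c["cx"])/c["fx"],(v-c["cy"])/c["fy"],1]);C=-c["R"].T@c["t"]
    return C+d*(z-C[2])/d[2]
def proj(c,X):
    p=c["R"]@X+c["t"];return c["fx"]*p[0]/p[2]+c["cx"],c["fy"]*p[1]/p[2]+c["cy"]
E
python3 - <<'E'
from cell import *
from h import *
a=read_camera("top");b=read_camera("side")
I=a["img"];hsv=cv2.cvtColor(I,cv2.COLOR_RGB2HSV)
m=((hsv[...,2]>130)&(hsv[...,1]<60)).astype(np.uint8);w=np.zeros_like(m);w[135:245,255:350]=1;m*=w
# dark ring
d=((hsv[...,2]<80)).astype(np.uint8)*w
for M,n in((m,'bright'),(d,'dark')):
    cs,_=cv2.findContours(M,cv2.RETR_EXTERNAL,cv2.CHAIN_APPROX_NONE)
    for c in sorted(cs,key=cv2.contourArea)[-3:]:
        if len(c)<6: continue
        e=cv2.fitEllipse(c);print(n,cv2.contourArea(c),np.round(e[0],2),np.round(e[1],1),np.round(ray(a,*e[0],.06),4),np.array(e[1])/a["fx"]*1.025)
for n,(u,v) in dict(stamp=(397,181),loupe=(397,229),cut=(200,236),tape=(308,101)).items(): print(n,ray(a,u,v,.0))
print("block",ray(a,317,230,.06),"peg82",ray(a,266,191,.082),"sidepeg",ray(b,288,212,.082))
cv2.imwrite("pics/crop.png",np.hstack([cv2.resize(I[130:250,245:345],None,fx=4,fy=4,interpolation=2),cv2.resize(b["img"][200:300,235:335],(400,480),interpolation=2)])[:,:,::-1])
E
```

```text
bright 93.0 [317.14 230.34] [ 7.9 17.4] [ 0.4408 -0.2091  0.06  ] [0.02046633 0.04503152]
bright 5443.0 [301.94 182.11] [82.5 84.3] [ 0.5666 -0.1717  0.06  ] [0.21321704 0.21798277]
dark 3.5 [311.93 230.01] [ 7.9 14.4] [ 0.4418 -0.1956  0.06  ] [0.02050155 0.03734282]
dark 8.0 [289.04 226.24] [ 5.7 17.8] [ 0.4523 -0.1365  0.06  ] [0.01461288 0.04593591]
dark 2334.5 [302.16 182.12] [54.4 54.7] [ 0.5666 -0.1723  0.06  ] [0.14065666 0.14138358]
stamp [ 0.57451767 -0.44035708  0.        ]
loupe [ 0.44174156 -0.43628033  0.        ]
cut [0.42949543 0.10323881 0.        ]
tape [ 0.80154217 -0.19707363  0.        ]
block [ 0.44166133 -0.20873741  0.06      ] peg82 [ 0.54207467 -0.07824387  0.082     ] sidepeg [ 0.54266431 -0.08296857  0.082     ]
```

View pics/crop.png

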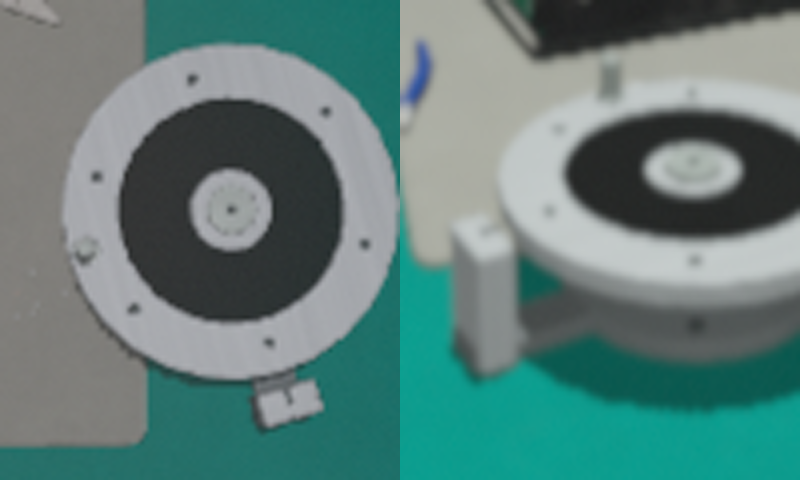

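>>> step_arm(plan=[[1,0.529,-0.295,0,0],[1,0.529,-0.295,0,0],[1,0.529,-0.295,0,0],[1,0.529,-0.295,0,0],[1,0.529,-0.295,0,0],[1,0.529,-0.295,0,0],[1,0.529,-0.295,0,0],[1,0.529,-0.295,0,0],[1,0.529,-0.295,0,0],[1,0.529,-0.295,0,0],[1,0.529,-0.295,0,0],[1,0.529,-0.295,0,0],[1,0.529,-0.295,0.05,0],[1,0.529,-0.295,0.07,0],[1,0.529,-0.295,0.07,0]])

```text
time: 2.08
tool_pos: [0.5701, -0.0777, 0.1554]
tool_rot: [-3.14, 0.003, 0.275]
contact_force: [-0.3, 0.3, -0.2]
opening: 0.0005
grip_force: 0.0
```

Run:
```python
from cell import *
from h import *
s=observe();print(s["time"],s["tool_pos"],s["tool_rot"],s["contact_force"],s["opening"],grasp_offset if 'grasp_offset' in globals() else '')
w=read_camera("wrist");b=read_camera("side")
print(w["fx"],w["cx"],w["cy"],w["T_tool_cam"])
cv2.imwrite("pics/w2.png",np.vstack([np.hstack([w["img"][:,:400],b["img"][100:520,160:560]])])[:,:,::-1])
cv2.imwrite("pics/w1.png",w["img"][:,:,::-1])
```

```text
2.075 [ 0.57005738 -0.07771451  0.15544956] [-3.13995574  0.00329022  0.27486803] [-0.32480607  0.28992384 -0.23741124] 0.0004730616886017012 0.0188
325.19226210127806 283.69053663127687 210.18207712081994 [[-5.05777062e-04 -9.57884326e-01 -2.87153899e-01  7.80744417e-02]
 [ 9.99999853e-01 -5.41131696e-04  4.37555701e-05  3.20477592e-04]
 [-1.97300851e-04 -2.87153834e-01  9.57884459e-01 -1.57957282e-01]
 [ 0.00000000e+00  0.00000000e+00  0.00000000e+00  1.00000000e+00]]Traceback (most recent call last):
  File "<stdin>", line 6, in <module>
    return _nx.concatenate(arrs, 1, dtype=dtype, casting=casting)
           ~~~~~~~~~~~~~~~^^^^^^^^^^^^^^^^^^^^^^^^^^^^^^^^^^^^^^^
ValueError: all the input array dimensions except for the concatenation axis must match exactly, but along dimension 0, the array at index 0 has size 420 and the array at index 1 has size 320
```

Run:
```python
from cell import *
from h import *
w=read_camera("wrist")
cv2.imwrite("pics/w1.png",w["img"][:,:,::-1])
```

```text
(no output)
```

View pics/w1.png

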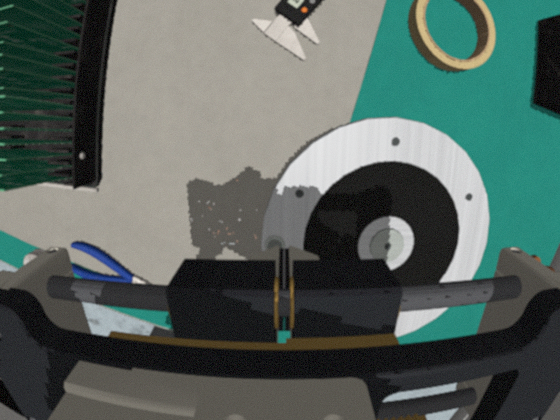

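The wrist view shows the shut fingertips at about (285,252), the peg top at (274,242) beside them, and the steel cap at (387,245).

```bash
cat >> h.py <<'E'
from scipy.spatial.transform import Rotation as Ro
def wray(w,s,u,v,z):
    x,y=(u-w["cx"])/w["fx"],(v-w["cy"])/w["fy"];r=np.hypot(x,y)
    d=np.array([x/r*np.sin(r),y/r*np.sin(r),np.cos(r)])
    T=np.eye(4);T[:3,:3]=Ro.from_euler("xyz",s["tool_rot"]).as_matrix();T[:3,3]=s["tool_pos"];T=T@w["T_tool_cam"]
    d=T[:3,:3]@d;C=T[:3,3];return C+d*(z-C[2])/d[2]
E
python3 - <<'E'
from cell import *
from h import *
s=observe();w=read_camera("wrist")
print("peg",wray(w,s,274,242,.082),"axis",wray(w,s,387,245,.064),s["tool_pos"])
R=Ro.from_euler("xyz",s["tool_rot"]).as_matrix()
print("peg in tool",R.T@(wray(w,s,274,242,.082)-s["tool_pos"]))
# where does TCP project
t=np.linalg.inv(w["T_tool_cam"])@[0,0,0,1];r=np.hypot(t[0],t[1]);a=np.arctan2(r,t[2]);print("tcp px",w["cx"]+t[0]/r*a*w["fx"],w["cy"]+t[1]/r*a*w["fx"])
E
```

```text
peg [ 0.55318877 -0.07561415  0.082     ] axis [ 0.56887408 -0.17249689  0.064     ] [ 0.57221235 -0.07761429  0.15820414]
peg in tool [-0.01791586 -0.0072111   0.07615767]
tcp px 283.1102264922113 264.75209872406674
```

>>> step_arm(plan=[[1,0,-0.004,0.05,0],[1,0,-0.004,0.087,0],[1,0,-0.004,0.087,0],[1,0,-0.004,0.087,0]])

```text
time: 2.78
tool_pos: [0.572, -0.0733, 0.0717]
tool_rot: [3.14, -0.003, 0.277]
contact_force: [-0.2, -0.3, 0.0]
opening: 0.0006
grip_force: 0.0
```

>>> step_arm(plan=[[1,-0.01,0,0,0],[1,-0.045,0.003,0,0],[1,-0.078,0.013,0,0],[1,-0.07,0.013,-0.06,0],[1,-0.06,0.013,-0.08,0],[1,-0.06,0.013,-0.08,0]])

```text
time: 3.52
tool_pos: [0.5177, -0.1023, 0.1525]
tool_rot: [3.138, -0.005, 0.277]
contact_force: [0.6, 0.4, -1.1]
opening: 0.0003
grip_force: 0.0
```

```bash
cat >> h.py <<'E'
def look(read_camera,observe,n=1,cam="side",gap=0):
    out=[]
    for i in range(n):
        t=observe()["time"];out.append((t,read_camera(cam)))
    return out
E
python3 - <<'E'
from cell import *
from h import *
o=look(read_camera,observe,1,"side")+look(read_camera,observe,1,"top")
im=[]
for t,c in o: print(t)
cv2.imwrite("pics/f.png",np.hstack([cv2.resize(o[0][1]["img"][190:290,225:375],(450,300)),cv2.resize(o[1][1]["img"][130:250,245:385],(350,300))])[:,:,::-1])
np.savez("f.npz",s=o[0][1]["img"],t=o[1][1]["img"])
print(observe()["tool_pos"])
E
```

```text
3.525
3.575
[ 0.51564403 -0.10167836  0.14950212]
```

View pics/f.png

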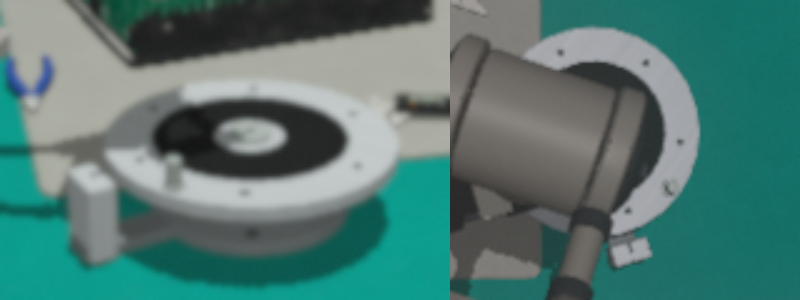

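The side crop shows the peg just past the block, at full-image (283,247). In the top crop it is further round, at (333,205). The disc is spinning anticlockwise.

>>> step_arm(plan=[[1,0.075,0.09,0,0],[1,0.075,0.09,0,0],[1,0.075,0.09,0,0],[1,0.075,0.09,0.05,0],[1,0.075,0.09,0.075,0],[1,0.075,0.09,0.075,0]])

```text
time: 4.38
tool_pos: [0.6103, -0.1666, 0.0716]
tool_rot: [-3.137, 0.006, 0.277]
contact_force: [-0.0, 0.9, 0.4]
opening: -0.0002
grip_force: 0.0
```

```bash
cat >> h.py <<'E'
A=np.array([.5675,-.172]);B=np.array([.441,-.209]);phi0=np.arctan2(*(B-A)[::-1])
def peg(c):
    v,u=np.mgrid[:420,:560];Z=c["range_z"]
    P=np.stack([(u-c["cx"])/c["fx"]*Z,(v-c["cy"])/c["fy"]*Z,Z],-1)
    W=(P-c["t"])@c["R"];r=np.hypot(*(W[...,:2]-A).transpose(2,0,1))
    m=(Z>0)&(W[...,2]>.068)&(W[...,2]<.088)&(r>.08)&(r<.112)
    if m.sum()<3: return None
    p=np.median(W[m],0);d=p[:2]-A
    return m.sum(),np.round(p,3),round(np.hypot(*d),3),round((np.arctan2(d[1],d[0])-phi0+np.pi)%(2*np.pi)-np.pi,3)
E
python3 - <<'E'
from cell import *
from h import *
for i in range(6):
    for cam in("side","top"):
        s=observe();c=read_camera(cam);print(cam,round(s["time"],3),peg(c))
print(s["tool_pos"],s["contact_force"])
print(ray(c,333,204.8,.082)[:2]-A)
E
```

```text
side 4.375 (np.int64(31), array([ 0.657, -0.139,  0.077]), np.float64(0.096), np.float64(-3.07))
top 4.425 None
side 4.475 None
top 4.525 None
side 4.575 (np.int64(19), array([ 0.615, -0.092,  0.076]), np.float64(0.094), np.float64(-2.392))
top 4.625 None
side 4.675 (np.int64(33), array([ 0.59 , -0.081,  0.077]), np.float64(0.094), np.float64(-2.101))
top 4.725 None
side 4.775 (np.int64(27), array([ 0.56 , -0.079,  0.076]), np.float64(0.093), np.float64(-1.779))
top 4.825 None
side 4.875 (np.int64(29), array([ 0.532, -0.085,  0.077]), np.float64(0.094), np.float64(-1.462))
top 4.925 None
[ 0.61334667 -0.1678864   0.07511625] [-0.56698503 -0.45288918 -0.23983117]
[-0.06242578 -0.07614211]
```

>>> step_arm(plan=[[1,0,0,0,0],[1,0,0,0,0],[1,0,0,0,0],[1,0,0,0,0],[1,0,0,0,0],[1,0,0,0,0],[1,0,0,0,0],[1,0,0,0,0],[1,0,0,0,0],[1,0,0,0,0],[1,0,0,0,0],[1,0,0,0,0],[1,0,0,0,0],[1,0,0,0,0],[1,0,0,0,0],[1,0,0,0,0],[1,0,0,0,0],[1,0,0,0,0],[1,0,0,0,0],[1,0,0,0,0]])

```text
time: 7.48
tool_pos: [0.6132, -0.1679, 0.0747]
tool_rot: [3.142, 0.0, 0.277]
contact_force: [-0.1, -0.1, -0.2]
opening: 0.0006
grip_force: 0.0
```

Run:
```python
from cell import *
from h import *
for i in range(30):
    s=observe();c=read_camera("side")
    if i%4==0:print(round(s["time"],3),peg(c))
print(s["tool_pos"],s["contact_force"])
```

```text
7.475 (np.int64(36), array([ 0.476, -0.139,  0.076]), np.float64(0.098), np.float64(-0.633))
7.675 (np.int64(38), array([ 0.47 , -0.186,  0.076]), np.float64(0.098), np.float64(-0.145))
7.875 (np.int64(47), array([ 0.485, -0.228,  0.077]), np.float64(0.1), np.float64(0.313))
8.075 (np.int64(42), array([ 0.516, -0.26 ,  0.076]), np.float64(0.102), np.float64(0.762))
8.275 (np.int64(46), array([ 0.558, -0.274,  0.076]), np.float64(0.103), np.float64(1.196))
8.475 (np.int64(47), array([ 0.602, -0.267,  0.077]), np.float64(0.101), np.float64(1.631))
8.675 (np.int64(42), array([ 0.637, -0.244,  0.076]), np.float64(0.1), np.float64(2.051))
8.875 (np.int64(42), array([ 0.659, -0.209,  0.076]), np.float64(0.098), np.float64(2.477))
[ 0.61321667 -0.16782243  0.07468561] [ 0.75726186 -0.59493311  0.52125937]
```

>>> step_arm(plan=[[1,0,0,0,0],[1,0,0,0,0],[1,0,0,0,0],[1,0,0,0,0]])

```text
time: 9.48
tool_pos: [0.6132, -0.1678, 0.0747]
tool_rot: [3.142, 0.0, 0.277]
contact_force: [-0.3, 1.3, 0.0]
opening: 0.0004
grip_force: 0.0
```

Run:
```python
from cell import *
from h import *
T=[];Q=[]
for i in range(20):
    s=observe();c=read_camera("side");p=peg(c)
    if p: T.append(s["time"]);Q.append(p[3]);last=p
    if p and -1.3<p[3]<0: break
Q=np.unwrap(Q);k=max(0,len(T)-12)
print(np.c_[T,Q][::3],last,observe()["time"])
f=np.polyfit(np.array(T)-T[-1],Q,2);print(f,T[-1])
```

```text
[[ 9.525 -2.403]
 [ 9.675 -2.128]
 [ 9.825 -1.812]
 [ 9.975 -1.505]
 [10.125 -1.215]] (np.int64(32), array([ 0.511, -0.096,  0.076]), np.float64(0.095), np.float64(-1.215)) 10.175
[ 0.00879121  2.02483516 -1.21110989] 10.125
```

>>> step_arm(plan=[[1,0,0,0,0],[1,0,0,0,0],[1,0,0,0,0],[1,0,0,0,0],[1,0,0,0,0],[1,0,0,0,0],[1,0,0,0,0],[1,0,0,0,0],[1,0,0,0,0],[1,0,0,0,0],[1,0,0,0,0],[1,0,0,0,0],[1,0,0,0,0],[1,0,0,0,0],[1,0,0,0,0],[1,0,0,0,0],[1,0,0,0,0],[1,0,0,0,0],[1,0,0,0,0],[1,0,0,0,0]])

```text
time: 12.68
tool_pos: [0.6132, -0.1678, 0.0747]
tool_rot: [3.142, 0.0, 0.277]
contact_force: [-0.8, 0.5, 0.4]
opening: 0.0006
grip_force: 0.0
```

>>> step_arm(plan=[[1,0,0,0,0],[1,0,0,0,0],[1,0,0,0,0],[1,0,0,0,0],[1,0,0,0,0]])

```text
time: 13.3
tool_pos: [0.6132, -0.1678, 0.0747]
tool_rot: [3.142, 0.0, 0.277]
contact_force: [0.3, 0.6, 0.1]
opening: 0.0006
grip_force: 0.0
```

```bash
cat > m.py <<'E'
from cell import *
from h import *
import sys
stop=float(sys.argv[1]);n=int(sys.argv[2]);T=[];Q=[]
for i in range(n):
    s=observe();c=read_camera("side");p=peg(c)
    if p: T.append(s["time"]);Q.append(p[3])
    if p and stop<p[3]<stop+1: break
Q=np.unwrap(Q)
print(np.round(np.c_[T,Q],3).tolist(),observe()["time"],len(T))
if len(T)>3:print("linear",np.polyfit(np.array(T)-T[-1],Q,1))
E
python3 m.py -1.0 16
```

```text
[[13.3, -2.339], [13.35, -2.269], [13.4, -2.205], [13.45, -2.127], [13.5, -2.054], [13.55, -1.989], [13.6, -1.917], [13.65, -1.839], [13.7, -1.783], [13.75, -1.704], [13.8, -1.644], [13.85, -1.565], [13.9, -1.506], [13.95, -1.435], [14.0, -1.374], [14.05, -1.311]] 14.1 16
linear [ 1.38108824 -1.29840441]
```

>>> step_arm(plan=[[1,0,0,0,0],[1,0,0,0,0],[1,0,0,0,0],[1,0,0,0,0],[1,0,0,0,0],[1,0,0,0,0],[1,0,0,0,0],[1,0,0,0,0],[1,0,0,0,0],[1,0,0,0,0],[1,0,0,0,0],[1,0,0,0,0],[1,0,0,0,0],[1,0,0,0,0],[1,0,0,0,0],[1,0,0,0,0],[1,0,0,0,0],[1,0,0,0,0],[1,0,0,0,0],[1,0,0,0,0]])

```text
time: 16.6
tool_pos: [0.6132, -0.1679, 0.0747]
tool_rot: [3.141, 0.0, 0.277]
contact_force: [0.4, 0.6, -0.6]
opening: 0.0006
grip_force: 0.0
```

>>> step_arm(plan=[[1,0,0,0,0],[1,0,0,0,0],[1,0,0,0,0],[1,0,0,0,0],[1,0,0,0,0],[1,0,0,0,0],[1,0,0,0,0],[1,0,0,0,0],[1,0,0,0,0],[1,0,0,0,0],[1,0,0,0,0],[1,0,0,0,0],[1,0,0,0,0],[1,0,0,0,0],[1,0,0,0,0],[1,0,0,0,0]])

```text
time: 18.6
tool_pos: [0.6132, -0.1679, 0.0747]
tool_rot: [3.142, 0.0, 0.277]
contact_force: [-0.7, 0.3, 0.3]
opening: 0.0004
grip_force: 0.0
```

```bash
python3 m.py -1.4 8
```

```text
[[18.6, -3.077], [18.65, -3.033], [18.7, -2.996], [18.75, -2.965], [18.8, -2.943], [18.85, -2.913], [18.9, -2.883]] 19.0 7
linear [ 0.625      -2.87910714]
```

>>> step_arm(plan=[[1,0,0,0,0],[1,0,0,0,0],[1,0,0,0,0],[1,0,0,0,0],[1,0,0,0,0],[1,0,0,0,0],[1,0,0,0,0],[1,0,0,0,0],[1,0,0,0,0],[1,0,0,0,0],[1,0,0,0,0],[1,0,0,0,0],[1,0,0,0,0],[1,0,0,0,0],[1,0,0,0,0],[1,0,0,0,0]])

```text
time: 21.0
tool_pos: [0.6132, -0.1678, 0.0747]
tool_rot: [3.142, 0.0, 0.277]
contact_force: [-0.5, -0.3, -0.4]
opening: 0.0007
grip_force: 0.0
```

```bash
python3 m.py -1.0 8
```

```text
[[21.0, -1.474], [21.05, -1.468], [21.1, -1.443], [21.15, -1.405], [21.2, -1.378], [21.25, -1.343], [21.3, -1.32], [21.35, -1.297]] 21.4 8
linear [ 0.54904762 -1.29491667]
```

>>> step_arm(plan=[[1,0,0,0.002,0],[1,0,0,0.004,0],[1,0,0,0.006,0],[1,0,0,0.008,0],[1,0,0,0.008,0],[1,0,0,0.008,0],[1,0,0,0.008,0],[1,0,0,0.008,0],[1,0,0,0.008,0]])

```text
time: 22.52
tool_pos: [0.6132, -0.1679, 0.0668]
tool_rot: [3.141, -0.0, 0.277]
contact_force: [0.6, -0.2, 0.2]
opening: 0.0001
grip_force: 0.0
```

```bash
python3 m.py -0.6 8; python3 -c "
from cell import *
print(observe()['tool_pos'],observe()['contact_force'])"
```

```text
[[22.525, -0.757], [22.575, -0.723], [22.625, -0.696], [22.675, -0.692], [22.725, -0.661], [22.775, -0.645], [22.825, -0.627], [22.875, -0.604]] 22.925 8
linear [ 0.41309524 -0.60333333]
[ 0.61324411 -0.16783101  0.06672632] [-0.17643871  0.37181281  0.37591827]
```

>>> step_arm(plan=[[1,0,0,0,0],[1,0,0,0,0],[1,0,0,0,0],[1,0,0,0,0],[1,0,0,0,0],[1,0,0,0,0]])

```text
time: 23.68
tool_pos: [0.6132, -0.1678, 0.0667]
tool_rot: [3.142, -0.0, 0.277]
contact_force: [-0.1, 0.8, -0.5]
opening: 0.0004
grip_force: 0.0
```

```bash
python3 m.py -0.25 6
```

```text
[[23.675, -0.319], [23.725, -0.302], [23.775, -0.279], [23.825, -0.263], [23.875, -0.252], [23.925, -0.235]] 23.975 6
linear [ 0.33485714 -0.23314286]
```

>>> step_arm(plan=[[1,0,0,0,0],[1,0,0,0,0],[1,0,0,0,0],[1,0,0,0.004,0],[1,0,0,0.008,0],[1,0,0,0.01,0]])

```text
time: 24.72
tool_pos: [0.6135, -0.1687, 0.0601]
tool_rot: [3.139, -0.001, 0.277]
contact_force: [-11.1, 0.8, 31.3]
opening: 0.0007
grip_force: 15.6
```

>>> step_arm(plan=[[1,0,0,0,0],[1,0,0,-0.001,0],[1,0,0,-0.001,0]])

```text
time: 25.1
tool_pos: [0.6134, -0.1684, 0.0602]
tool_rot: [3.14, -0.001, 0.277]
contact_force: [-5.4, 0.8, 15.8]
opening: 0.0002
grip_force: 8.2
```

```bash
python3 m.py 5 4; python3 -c "
from cell import *
print(observe()['tool_pos'],observe()['contact_force'])"
```

```text
[[25.1, -0.066], [25.15, -0.061], [25.2, -0.065], [25.25, -0.072]] 25.3 4
linear [-0.044  -0.0693]
[ 0.6134192  -0.16838827  0.06019994] [-5.30288968 -0.03572624 15.84290771]
```

>>> step_arm(plan=[[1,0,0,-0.003,0],[1,0,0,-0.015,0],[1,0,0,-0.06,0],[1,0,0,-0.09,0],[1,0,0,-0.09,0],[1,0,0,-0.09,0]])

```text
time: 26.05
tool_pos: [0.6127, -0.1676, 0.1468]
tool_rot: [-3.141, 0.001, 0.277]
contact_force: [0.4, -0.2, -0.3]
opening: 0.0009
grip_force: 0.0
```

```bash
python3 m.py 5 6; python3 -c "
from cell import *
from h import *
print(observe()['tool_pos'],observe()['contact_force'])
c=read_camera('side');cv2.imwrite('pics/end.png',cv2.resize(c['img'][200:300,225:375],(750,500),interpolation=2)[:,:,::-1])"
```

```text
[[26.05, -0.045], [26.1, -0.04], [26.15, -0.042], [26.2, -0.036], [26.25, -0.033], [26.3, -0.031]] 26.35 6
linear [ 0.05542857 -0.03090476]
[ 0.6129207  -0.1676997   0.14679027] [-0.13342446 -0.52698031 -0.79914195]
```

View pics/end.png

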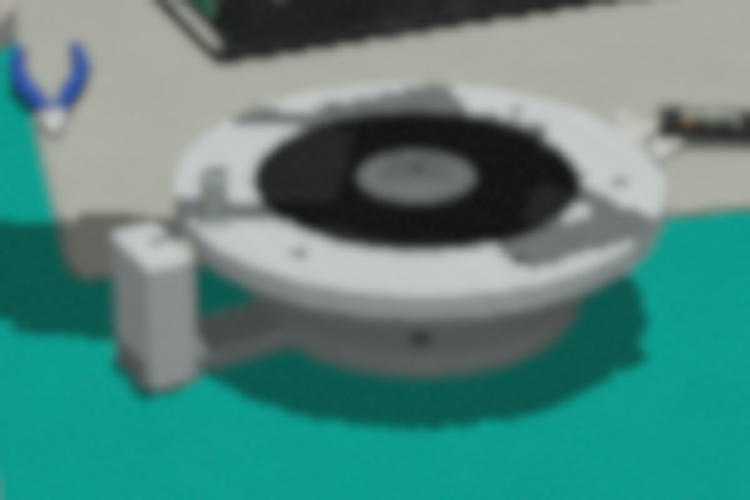

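The side view shows the peg at (213,195) in line with the block (155,245). The finger is clear. The readings drift slightly, so I'm checking that the disc is at rest.

```bash
python3 m.py 5 16
```

```text
[[26.4, -0.035], [26.45, -0.042], [26.5, -0.032], [26.55, -0.036], [26.6, -0.032], [26.65, -0.036], [26.7, -0.031], [26.75, -0.032], [26.8, -0.03], [26.85, -0.031], [26.9, -0.039], [26.95, -0.039], [27.0, -0.039], [27.05, -0.032], [27.1, -0.04], [27.15, -0.038]] 27.2 16
linear [-0.00317647 -0.03644118]
```

At rest.

```bash
python3 -c "
from cell import *
print(hand_in())"
```

```text
the job is handed in; nothing more can be done
None
```

I flicked the turntable anticlockwise, let it spin untouched past the index block several times, then stopped it with one fingertip press. The peg rests about 4–8 mm short of the block's centre line by camera, inside the 20 mm limit. The finger is off, and the job was handed in at about 27 s; no verdict came back.

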